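Reverse the filter cartridge for backwash and clip it

TASK

Push the filter cartridge round on its swivel, end for end and right up to its stop, so that its blue end with the brass pin finishes at the spring clip, swinging the long end round the side that is clear of the gauge post. Then push the hairpin clip fully home over the pin until it snaps past it and locks the cartridge. Do not let anything hit the gauge post or the valve, do not push the clip before the cartridge is round, leave the loose things where they are, and let go at the end.

Things in the scene. Friction and masses are not known exactly. Their poses are not given: they have to be found in the camera images.
- rig: Fixed orange board, 320 (x) by 480 (y) by 12 mm; origin on the cartridge's swivel axis at table level, board spans y -200 to +280 in its frame. Steel pedestal at the origin, 60 mm diameter, top at 40 mm. Grey clip bracket 36 mm wide in x, y 160 to 270 mm, top at 72 mm. All heights given are above the table unless said otherwise.
- cartridge (a joint): Swivel angle (rad) about the vertical through the rig's origin, counter-clockwise from above positive. 0: long blue end along the rig's -y, away from the clip; it starts within 0.25 of 0. Hard stops at +3.14 and -3.14: at either one it is reversed, blue end at the clip (rig's +y). About 2 N at 100 mm from the axis turns it; it stays where left. Push it sideways with a shut gripper.
- lock_pin (a point): Upright brass pin, 10 mm diameter, on a flat tongue beyond the blue end, 145 mm from the swivel axis; top at 103 mm. The point is on its axis, 90 mm above the table, at the height of the clip's legs. The tongue ends 154 mm from the swivel axis.
- plain_end (a point): Centre of the black end face of the cartridge, a horizontal cylinder of 44 mm diameter whose axis is at 75 mm height (53 to 97 mm). This short end is 65 mm from the swivel axis, the long end's blue face 118 mm.
- clip (a joint): Slide (m) of the captive steel hairpin clip on the bracket towards the swivel axis (rig's -y): 0 back, 0.036 home at its stop; starts at 0 to 0.006. Two springy legs (5 mm wire, flared tips, at 90 mm height) point at the swivel axis. With the cartridge reversed they meet the pin at about 0.02, are widest at 0.027 (push about 6 N), have closed behind it at 0.032; push on to the stop.
- clip_tab (a point): Centre of the outer (rig +y) face of the clip's upright red thumb tab, 108 mm above the table. The tab is 30 mm wide, 6 mm thick, from 78 to 124 mm above the table. At clip = 0 the point is 243 mm from the swivel axis. Push it from here towards the swivel axis.
- gauge_post: Fixed upright brass post with a small round black-and-white gauge (36 mm diameter, 20 mm thick), on the rig's board about 100 to 112 mm from the swivel axis, on the rig's +x or -x side. Origin at its foot on the board (12 mm above the table); 101 mm tall, top 113 mm above the table. The short end of the cartridge clears it, the long end does not.
- valve: Fixed small valve, steel block 40 by 40 mm with a black handwheel, 55 mm tall, on the board at rig x -130, y -165 mm, its top 67 mm above the table. Origin at its foot.
- pan: Loose shallow aluminium pan, 70 mm diameter, 14 mm high, on the board on the other side from the gauge post; its rim is 26 mm above the table, under the cartridge's sweep. Origin under its centre. Leave it.
- fitting_a: Loose brass fitting, 18 mm diameter, 24 mm high, standing on the board. Origin under its centre. Leave it.
- fitting_b: Loose brass fitting, as fitting_a. Leave it.
- jar: Loose lidded glass jar, 80 mm diameter, 110 mm high, on the table to the right. Leave it.
- beaker: Loose clear beaker, 70 mm diameter, 90 mm high, on the table to the left. Leave it.
- wrench: Loose steel wrench, 180 mm long, lying on the table to the left. Leave it.

How it is judged:
On the way:
1. the cartridge is fully reversed, blue end at the clip, while the clip is still back ((value of joint cartridge above 3.08159 rad or value of joint cartridge below -3.08159 rad) and value of joint clip below 0.012 m), for 0.2 s.
At the end, for the whole second after the job is handed in: The cartridge is reversed (within 0.06 rad of a stop, blue end at the clip) and the clip is snapped past the pin: slide above 0.031 m, pin between the legs ((value of joint cartridge above 3.08159 rad or value of joint cartridge below -3.08159 rad) and value of joint clip above 0.031 m and horizontal distance between lock_pin and clip_tab between 0.058 and 0.07 m); the robot touches nothing.
It fails at once if the gauge post is hit (over 1.5 N) (contact force between gauge_post and anything else above 1.5 N).
It fails at once if the valve is hit (over 1.5 N) (contact force between valve and anything else above 1.5 N).
It fails at once if a loose bystander is moved by more than 20 mm (distance of any of pan, fitting_a, fitting_b, jar, beaker, wrench from where it was at the start of the episode above 0.02 m).
It also fails if it takes over 58 s, if anything falls off the work surface, if the arm or the gripper's body presses on something with over 40 N, if the wrist force passes 120 N, or if a joint passes its speed limit or range.

ROBOT

A 7-joint arm with a two-finger parallel gripper is mounted at the origin on the work surface. World frame = base frame: x ahead of the robot, y to its left, z up, the work surface at z = 0. Lengths are in m, angles in rad, forces in N, time in s.
With the tool pointing down it reaches from about 0.425 to 1.025 m from the base axis. Payload 9.4 kg.
Tool frame: the origin (TCP) lies midway between the tips of the shut fingers; the grasp point (between the pads) lies robot.grasp_offset behind it (robot.grasp_offset is the distance from the TCP to the grasp point, in m); x points along the fingers, y is the direction in which the jaws open and shut, and the axes are right-handed (so a half turn about x gives the same grasp; the last joint's range is limited). The gripper opens to 85 mm and grips with 20 to 120 N. Pads are 22 mm wide; open, the fingers measure 114 mm over their backs; the gripper's body (76 mm by 85 mm) begins 54 mm behind the grasp point. The pads swing forward as they close: fully open they stand 13 mm farther back than shut.
Start: joints at [1.201, 0.599, -0.003, 1.599, 0.002, 0.943, -0.08], TCP at [0.209, -0.694, 0.231] pointing down, gripper open.
Joint ranges: [-2.57, 2.57], [-0.35, 1.97], [-1.29, 1.29], [0.11, 2.56], [-1.05, 4.19], [0.11, 1.86], [-2.63, 2.63]. Speed limits (rad/s): [2.22, 2.22, 3.01, 3.01, 3.14, 3.14, 3.14].

INTERFACE

Orientations are given as a unit quaternion [w, x, y, z].
In Python, from rig import robot gives the robot as it stands.
- The arm moves only by the tool play_rows, never from a script. Its argument "plan" is a list of rows, each an object with "delta_pos": the shift along the tool's x, y, z in cm, a list of three; "yaw": the turn about the tool's x in rad; "claw": the finger opening in cm, from 0 to 8.54. In form: [{"delta_pos": [dx, dy, dz], "yaw": yaw, "claw": claw}, ...]. A call has 1 to 20 rows; each row shifts and turns the commanded pose from where the row before left it, along the tool's axes as they then stand; what a row does not reach is not made up. A row lasts 1/10 s, in which the tool goes at most 50 mm and 8.59 degrees, less where a joint would pass 70% of its speed; a pose out of reach is approached as far as the arm can. A call is refused whole if a number of a shift passes 5 or a number of a turn 0.15, either way. A call with a gripper value outside its range is refused whole. The fingers move at their own pace and stop on an object; "squeeze" is the grip in N (left out, the last holds). Time passes only in rows, so rows that do not move let the fingers close. It gives the time, the measured TCP pose, the force and the opening at its end, in the units of the state.
- robot.get_obs(): the state, without advancing time (a new reading comes with each control period).
- robot.read_camera(name): name is "scene" or "top"; returns a dict with "frame" (384x512x3 uint8, blue, green, red), "camera_matrix" (3x3 intrinsics, pixels), "R" (3x3) and "t" (3): a world point X has camera coordinates R X + t. Camera axes: x right, y down, z forward; pixel columns grow to the right and rows downward; lengths in m; the calibration is good to about 2 mm. A picture is of the moment at which its call begins. There is no depth.
- robot.hand_in(): hands the job in, once; it reports no verdict.
Trained networks look in a picture, given as the dict that the camera call returned (one of the last four; its "shot" number tells which), for a name from the list of things; names that differ only in an ending like _2 or _b are one class to them, and where a whole thing is asked for, a point or a joint stands for the part that bears it (a point fixed in the world has none). Each returns a list of dicts, best first, with "conf" (0 to 1); they miss things now and then, are a little off and sometimes report something else, mostly with a low value. They report only what shows in the picture. A call takes as long as a camera call.
- robot.outline_of(label, picture): "region" (384x512 bool, what is visible of it) and "bbox" ([left, top, right, bottom] in pixels, round what is visible of it).
- robot.spot_point(label, picture): "uv" ([column, row] in pixels: a listed point, or the origin of a listed thing).
The state is a dict: "clock": time; "joint_pos": joint angles; "joint_vel": joint speeds; "joint_efforts": joint torques, N m; "eef_pos": TCP position; "eef_rot": TCP orientation; "ft_force": force on the tool from outside, world axes, zero at the start; "wrist_torque": the same for the moment, N m; "finger_gap": opening from 0.0 (shut) to 1.0 (fully open).
Only numpy, scipy, OpenCV 4.12 (cv2) and the standard library are available. Lean on these libraries where they do the work, as an engineer would, in place of code of your own. Each camera call takes 0.05 s, during which the arm holds its last target.

## Working session

There is one attempt and no reset: what is moved stays moved. The work goes in short steps, Python scripts to look and compute and a tool call to move; the robot and the scene stay as the last step left them, time stands still between calls to the robot, and variables do not carry over. Pictures are saved under pics/ and viewed, and the job is handed in when it is done.

Besides the shell and the picture viewer there is one more tool, called after ">>>" as a command line: name --argument value ..., lists and objects as JSON in quotes. play_rows: Moves the arm, as the interface text tells. Its arguments: {"type":"object","properties":{"plan":{"type":"array","items":{"type":"object","properties":{"delta_pos":{"type":"array","items":{"type":"number"}},"yaw":{"type":"number"},"claw":{"type":"number"}}}},"squeeze":{"type":"number"}},"required":["plan"]}

```bash
ls; mkdir -p pics; python3 - <<'E'
from rig import robot
import cv2
o=robot.get_obs(); print(o, robot.grasp_offset)
for n in("scene","top"):
    p=robot.read_camera(n); cv2.imwrite(f"pics/{n}0.png",p["frame"]); print(n,p["camera_matrix"].tolist(),p["R"].tolist(),p["t"].tolist(),p["shot"])
    for l in ["rig","lock_pin","plain_end","clip_tab","gauge_post","valve","pan","fitting_a","jar","beaker","wrench"]:
        print(l,[(([round(float(x)) for x in d["uv"]]),round(float(d["conf"]),2)) for d in robot.spot_point(l,p)[:3]])
E
```

```text
pics
{'clock': 0.0, 'joint_pos': array([ 1.20133237,  0.60013236, -0.00257193,  1.60012411,  0.00180201,
        0.94290911, -0.07978851]), 'joint_vel': array([ 0.00011931, -0.0004795 ,  0.00085342, -0.00029291,  0.00031227,
       -0.00034093,  0.00152701]), 'joint_efforts': array([ 6.82337190e-05, -7.76459241e+01,  1.56457555e+00, -2.58012342e+01,
        1.22524941e-02,  9.07692447e-03,  1.69724092e-05]), 'eef_pos': array([ 0.20909899, -0.69369824,  0.23041338]), 'eef_rot': array([-0.10263076, -0.69941338, -0.10371239,  0.69966534]), 'ft_force': array([ 0.91926311, -0.00899746, -1.09874548]), 'wrist_torque': array([0.02025659, 0.00863913, 0.00113621]), 'finger_gap': 0.9969692966614807} 0.0187
scene [[421.3147220298623, 0.0, 262.53183249584794], [0.0, 421.3147220298623, 195.35681792885438], [0.0, 0.0, 1.0]] [[0.7981989557510113, 0.6022977547418429, 0.010762976861908581], [0.3615901398328615, -0.46475648889248317, -0.8082412862555234], [-0.48179974866498915, 0.6490291369925284, -0.5887530734706079]] [-0.44844667626837004, -0.1103395574564483, 1.5235255349297665] 1
rig [([234, 250], 
[... 423 characters left out ...]
262.84503566003394], [0.0, 432.07913060844766, 198.09385407931222], [0.0, 0.0, 1.0]] [[0.006739429582649416, -0.9997722714390034, -0.020248094986840784], [-0.9886046667413234, -0.0036162859348245024, -0.15049164552663624], [0.1503841513796505, 0.021031589044416252, -0.9884039049275803]] [0.03537465341968635, 0.5498889466608817, 1.670254585578327] 2
rig [([305, 196], 0.86), ([344, 198], 0.64)]
lock_pin [([342, 198], 0.73), ([303, 226], 0.33)]
plain_end [([289, 193], 0.58)]
clip_tab [([247, 181], 0.4)]
gauge_post [([304, 227], 0.53)]
valve [([341, 236], 0.6)]
pan [([305, 172], 0.54)]
fitting_a [([341, 201], 0.48)]
jar [([388, 198], 0.57)]
beaker [([158, 251], 0.53)]
wrench [([161, 212], 0.45)]
```

```bash
python3 - <<'E'
import cv2
for n,(a,b,c,d) in {"scene":(120,100,380,295),"top":(130,100,430,325)}.items():
    f=cv2.imread(f"pics/{n}0.png"); cv2.imwrite(f"pics/{n}0c.png",cv2.resize(f[b:d,a:c],None,fx=2.6,fy=2.6,interpolation=cv2.INTER_CUBIC))
E
```

```text
(no output)
```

View pics/scene0.png

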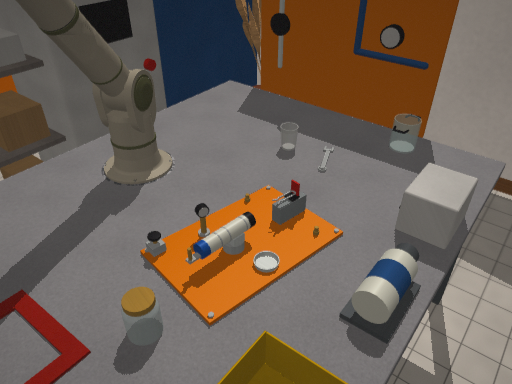

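```bash
sleep 1
```

```text
(no output)
```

View pics/top0.png

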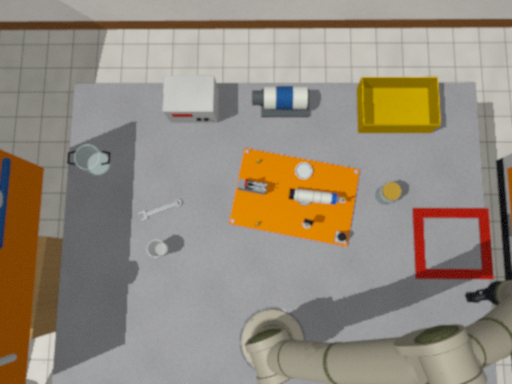

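```bash
cat > h.py <<'E'
import numpy as np, cv2
from scipy.optimize import least_squares
def proj(p,X):
    X=np.atleast_2d(X); c=X@p["R"].T+p["t"]; u=c@p["camera_matrix"].T; return u[:,:2]/u[:,2:]
def ray(p,uv):
    d=np.linalg.inv(p["camera_matrix"])@np.array([uv[0],uv[1],1.]); return -p["R"].T@p["t"], p["R"].T@d
def atz(p,uv,z):
    c,d=ray(p,uv); return c+d*(z-c[2])/d[2]
def tri(ps,uvs):
    A=np.zeros((3,3));b=np.zeros(3)
    for p,uv in zip(ps,uvs):
        c,d=ray(p,uv); d=d/np.linalg.norm(d); M=np.eye(3)-np.outer(d,d); A+=M;b+=M@c
    return np.linalg.solve(A,b)
def corners(p):
    hsv=cv2.cvtColor(p["frame"],cv2.COLOR_BGR2HSV)
    m=cv2.inRange(hsv,(5,170,120),(18,255,255))
    n,l,s,_=cv2.connectedComponentsWithStats(m)
    return m,l,s
E
python3 - <<'E'
from rig import robot
from h import *
ps=[robot.read_camera(n) for n in("scene","top")]
C=[]
for p in ps:
    o=robot.outline_of("rig",p)[0]; r=o["region"].astype(np.uint8); print(o["conf"],o["bbox"])
    cs,_=cv2.findContours(r,cv2.RETR_EXTERNAL,cv2.CHAIN_APPROX_NONE); c=cv2.convexHull(max(cs,key=cv2.contourArea))
    f=p["frame"].copy(); cv2.drawContours(f,[c],-1,(255,0,0),1); cv2.imwrite(f"pics/hull{p['shot']}.png",cv2.resize(f[120:340,120:380],None,fx=2.5,fy=2.5))
    # orange mask at board
    hsv=cv2.cvtColor(p["frame"],cv2.COLOR_BGR2HSV); m=cv2.inRange(hsv,(5,150,100),(22,255,255))
    n,l,s,ce=cv2.connectedComponentsWithStats(m)
    cx,cy=(230,240) if p is ps[0] else (296,196)
    k=min([i for i in range(1,n) if s[i,4]>800],key=lambda i:np.hypot(ce[i,0]-cx,ce[i,1]-cy)); print(s[k],ce[k])
    pts=np.argwhere(l==k)[:,::-1].astype(np.int32); h=cv2.convexHull(pts)
    ep=0.01
    while True:
        q=cv2.approxPolyDP(h,ep*cv2.arcLength(h,True),True)
        if len(q)<=4: break
        ep+=0.003
    q=q[:,0]; print(q.tolist()); C.append(q)
for p,q in zip(ps,C): print([atz(p,x,0.012).round(3).tolist() for x in q])
names=["lock_pin","plain_end","clip_tab","gauge_post","valve","pan","rig"]
for n in names:
    uv=[robot.spot_point(n,p) for p in ps]
    if uv[0] and uv[1]: print(n, tri(ps,[u[0]["uv"] for u in uv]).round(3),[np.round(u[0]["uv"],1) for u in uv])
E
```

```text
0.67 [141.8, 179.9, 343.0, 326.4]
[  141   186   202   139 10833] [239.0420936  254.57500231]
[[342, 231], [211, 324], [141, 253], [266, 186]]
0.87 [230.0, 149.2, 360.3, 246.7]
[ 230  149  129   97 7653] [293.91088462 197.22723115]
[[358, 173], [346, 245], [230, 223], [249, 149]]
[[0.764, 0.114, 0.012], [0.683, -0.355, 0.012], [0.377, -0.301, 0.012], [0.454, 0.162, 0.012]]
[[0.658, -0.346, 0.012], [0.368, -0.291, 0.012], [0.453, 0.17, 0.012], [0.758, 0.097, 0.012]]
lock_pin [ 0.58  -0.233  0.084] [array([233.4, 250.5]), array([342.3, 199.1])]
plain_end [ 0.605 -0.073 -0.076] [array([264.8, 264.5]), array([292.4, 192.5])]
clip_tab [0.603 0.102 0.129] [array([297.8, 179.9]), array([246.6, 182. ])]
gauge_post [ 0.451 -0.138  0.012] [array([203.6, 232.6]), array([307.5, 224.1])]
valve [ 0.396 -0.269  0.027] [array([153.7, 245.6]), array([340.9, 237.7])]
pan [ 0.669 -0.123  0.013] [array([268.2, 262.5]), array([303.4, 170.9])]
rig [ 0.605 -0.103 -0.036] [array([268. , 260.1]), array([303.9, 195.8])]
```

View pics/scene0c.png

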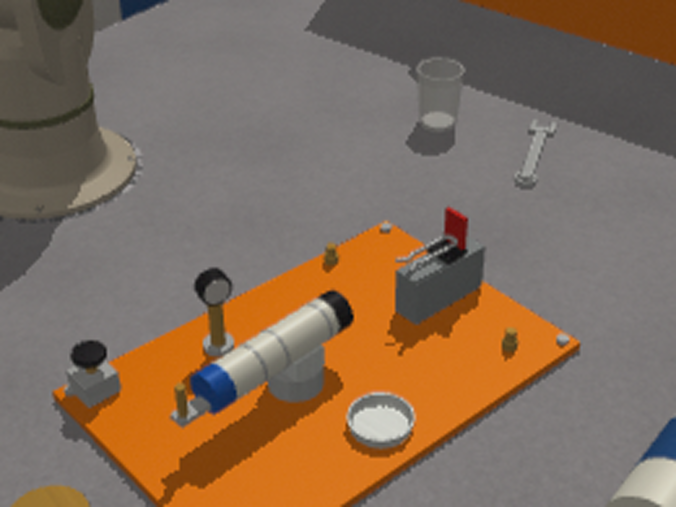

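View pics/top0c.png

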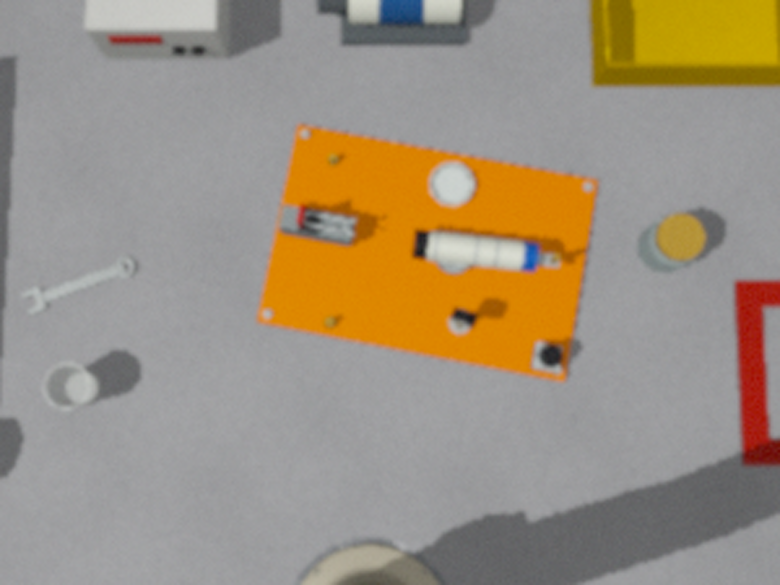

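```bash
python3 - <<'E'
from rig import robot
from h import *
import json
ps=[robot.read_camera(n) for n in("scene","top")]
H=[]
for p in ps:
    hsv=cv2.cvtColor(p["frame"],cv2.COLOR_BGR2HSV); m=cv2.inRange(hsv,(5,150,60),(22,255,255))
    n,l,s,ce=cv2.connectedComponentsWithStats(m)
    cx,cy=(230,240) if p is ps[0] else (296,196)
    k=min([i for i in range(1,n) if s[i,4]>800],key=lambda i:np.hypot(ce[i,0]-cx,ce[i,1]-cy))
    cs,_=cv2.findContours((l==k).astype(np.uint8),cv2.RETR_EXTERNAL,cv2.CHAIN_APPROX_NONE)
    c=max(cs,key=cv2.contourArea)[:,0].astype(float)
    H.append(c)
def rigpts(v,P):
    P=np.atleast_2d(P);c,s=np.cos(v[2]),np.sin(v[2])
    return np.c_[v[0]+c*P[:,0]-s*P[:,1], v[1]+s*P[:,0]+c*P[:,1], P[:,2]]
B=np.array([[x,y,z] for z in(0,.012) for x in(-.16,.16) for y in(-.2,.28)])
def res(v,which=(0,1)):
    r=[]
    for i in which:
        p=ps[i]; q=cv2.convexHull(proj(p,rigpts(v,B)).astype(np.float32))
        r+=[cv2.pointPolygonTest(q,(float(a),float(b)),True)-0.0 for a,b in H[i]]
    return np.array(r)
for w in((0,1),(0,),(1,)):
    s=least_squares(res,[.6,-.11,.17],args=(w,),loss="soft_l1",f_scale=0.7,diff_step=1e-3); print(w,s.x.round(4),s.cost/len(s.fun))
    if len(w)==2: v=s.x
json.dump(v.tolist(),open("rig.json","w"))
for i,p in enumerate(ps):
    f=cv2.resize(p["frame"],None,fx=3,fy=3,interpolation=cv2.INTER_CUBIC)
    def d(P,col): 
        for a,b in proj(p,rigpts(v,P)): cv2.circle(f,(int(3*a+1.5),int(3*b+1.5)),2,col,-1)
    d(B[4:],(255,0,0))
    d([[0.03*np.cos(t),0.03*np.sin(t),.04] for t in np.linspace(0,6.28,24)],(0,255,0))
    d([[0,0.243,.108],[0,0.243,.124],[-.130,-.165,.012],[-.130,-.165,.067]],(255,0,255))
    d([[x,y,.072] for x in(-.018,.018) for y in (.16,.27)],(255,255,0))
    a,b=((130,160) if i==0 else (210,140)); cv2.imwrite(f"pics/fit{i}.png",f[3*b:3*b+510 if i==0 else 3*b+330,3*a:3*a+690 if i==0 else 3*a+480])
E
```

```text
(0, 1) [ 0.5565 -0.1301 -0.1872] 2.201486277068107
(0,) [ 0.5567 -0.1284 -0.1863] 2.2567675568728682
(1,) [ 0.5563 -0.1318 -0.1912] 2.116603207715148
```

View pics/fit0.png

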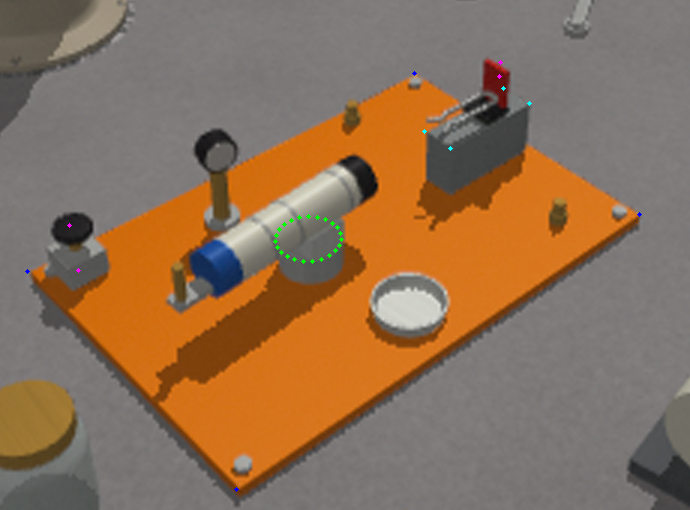

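View pics/fit1.png

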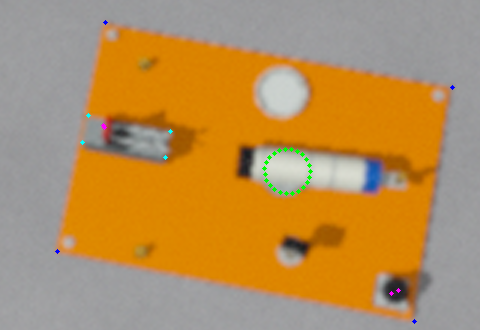

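```bash
cat > fit.py <<'E'
from rig import robot
from h import *
import json
def rigpts(v,P):
    P=np.atleast_2d(P);c,s=np.cos(v[2]),np.sin(v[2])
    return np.c_[v[0]+c*P[:,0]-s*P[:,1], v[1]+s*P[:,0]+c*P[:,1], P[:,2]]
E
python3 - <<'E'
from fit import *
ps=[robot.read_camera(n) for n in("scene","top")]
H=[]
for i,p in enumerate(ps):
    b,g,r=[p["frame"][...,k].astype(int) for k in range(3)]
    m=((r-b>60)&(r-g>35)).astype(np.uint8)
    n,l,s,ce=cv2.connectedComponentsWithStats(m)
    cx,cy=(230,240) if i==0 else (296,196)
    k=min([j for j in range(1,n) if s[j,4]>800],key=lambda j:np.hypot(ce[j,0]-cx,ce[j,1]-cy)); print(s[k])
    cs,_=cv2.findContours((l==k).astype(np.uint8),cv2.RETR_EXTERNAL,cv2.CHAIN_APPROX_NONE)
    c=max(cs,key=cv2.contourArea)
    h=cv2.convexHull(c)
    c=np.array([q for q in c[:,0].astype(float) if abs(cv2.pointPolygonTest(h,tuple(q),True))<1.5]); H.append(c); print(len(c))
B=np.array([[x,y,z] for z in(0,.012) for x in(-.16,.16) for y in(-.2,.28)])
def res(v,which=(0,1)):
    r=[]
    for i in which:
        q=cv2.convexHull(proj(ps[i],rigpts(v,B)).astype(np.float32))
        r+=[cv2.pointPolygonTest(q,(float(a),float(b)),True)-0.5 for a,b in H[i]]
    return np.array(r)
for w in((0,1),(0,),(1,)):
    s=least_squares(res,[.556,-.13,-.187],args=(w,),loss="soft_l1",f_scale=0.5,diff_step=1e-3); print(w,s.x.round(4),np.median(abs(s.fun)))
    if len(w)==2: v=s.x
json.dump(v.tolist(),open("rig.json","w"))
for i,p in enumerate(ps):
    f=cv2.resize(p["frame"],None,fx=3,fy=3,interpolation=cv2.INTER_CUBIC)
    def d(P,col): 
        for a,b in proj(p,rigpts(v,P)): cv2.circle(f,(int(3*a+1.),int(3*b+1.)),2,col,-1)
    d(B[4:],(255,0,0))
    d([[0.03*np.cos(t),0.03*np.sin(t),.04] for t in np.linspace(0,6.28,24)],(0,255,0))
    d([[0,0.243,.108],[-.015,0.243,.124],[.015,.243,.124],[-.130,-.165,.012],[-.130,-.165,.067]],(255,0,255))
    d([[x,y,.072] for x in(-.018,.018) for y in (.16,.27)],(255,255,0))
    a,b=((130,160) if i==0 else (210,140)); cv2.imwrite(f"pics/fitb{i}.png",f[3*b:3*b+510 if i==0 else 3*b+330,3*a:3*a+690 if i==0 else 3*a+480])
# pin via nets + angle
for n in ("lock_pin","gauge_post","pan","clip_tab","plain_end"):
    uv=[robot.spot_point(n,p) for p in ps]
    if uv[0] and uv[1]:
        X=tri(ps,[u[0]["uv"] for u in uv]); d=X[:2]-v[:2]; c,s_=np.cos(v[2]),np.sin(v[2])
        print(n,X.round(3),"rig",np.round([c*d[0]+s_*d[1],-s_*d[0]+c*d[1]],3),[(u[0]["conf"],np.round(u[0]["uv"],1)) for u in uv])
E
```

```text
[  140   185   203   140 10976]
359
[ 229  148  131   99 8120]
377
(0, 1) [ 0.5567 -0.1277 -0.1876] 0.23704368312194674
(0,) [ 0.5569 -0.1279 -0.188 ] 0.22017109206662944
(1,) [ 0.5564 -0.1274 -0.1871] 0.2540318366792633
lock_pin [ 0.547 -0.263  0.084] rig [ 0.016 -0.134] [(0.75, array([194.4, 252.9])), (0.65, array([340.8, 197.4]))]
gauge_post [ 0.448 -0.133  0.022] rig [-0.106 -0.026] [(0.64, array([204.8, 228.6])), (0.44, array([307. , 225.3]))]
pan [ 0.66  -0.13   0.012] rig [0.102 0.017] [(0.95, array([265. , 262.9])), (0.46, array([305.7, 173.6]))]
clip_tab [0.598 0.106 0.112] rig [-0.003  0.237] [(0.67, array([295.5, 183.8])), (0.62, array([245.4, 183.4]))]
plain_end [ 0.561 -0.07   0.076] rig [-0.007  0.057] [(0.83, array([245. , 218.7])), (0.94, array([289.5, 193. ]))]
```

View pics/fitb0.png

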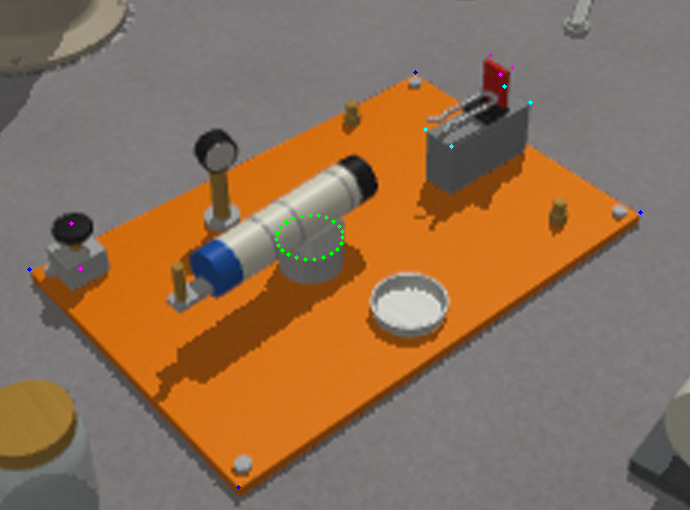

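View pics/fitb1.png

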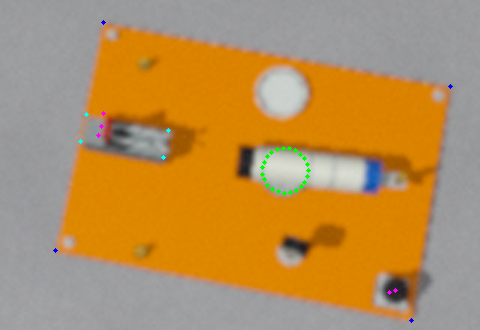

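```bash
cat >> fit.py <<'E'
from scipy.spatial.transform import Rotation as Ro
v=np.array(json.load(open("rig.json")))
def toolR():
    q=robot.get_obs()["eef_rot"]; return Ro.from_quat([q[1],q[2],q[3],q[0]]).as_matrix()
def W(x,y,z): return rigpts(v,[[x,y,z]])[0]
def rigof(X):
    d=np.asarray(X)[:2]-v[:2];c,s=np.cos(v[2]),np.sin(v[2]); return np.array([c*d[0]+s*d[1],-s*d[0]+c*d[1]])
def delta(x,y,z):
    o=robot.get_obs(); return (toolR().T@(W(x,y,z)-o["eef_pos"])*100).round(2)
E
python3 - <<'E'
from fit import *
R=toolR(); print(R.round(3))
a=v[2]; rx=np.array([np.cos(a),np.sin(a),0])
print("tool y in rig frame deg", np.degrees(np.arctan2(R[1,1],R[0,1]))-np.degrees(a))
print(delta(-.055,-.085,.2), W(-.055,-.085,.2), W(0,.243,.1))
E
```

```text
[[-0.     0.289 -0.957]
 [ 0.    -0.957 -0.289]
 [-1.    -0.     0.   ]]
tool y in rig frame deg -62.477732184343985
[  3.13 -39.2  -40.81] [ 0.48684297 -0.20097858  0.2       ] [0.60203865 0.11101333 0.1       ]
```

>>> play_rows --plan '[{"delta_pos": [0, 0, 0], "yaw": 0.12, "claw": 0}, {"delta_pos": [0, 0, 0], "yaw": 0.12, "claw": 0}, {"delta_pos": [0, 0, 0], "yaw": 0.12, "claw": 0}, {"delta_pos": [0, 0, 0], "yaw": 0.12, "claw": 0}, {"delta_pos": [0, 0, 0], "yaw": 0, "claw": 0}]'

```text
clock: 3.3
eef_pos: [0.2095, -0.6941, 0.2312]
eef_rot: [0.067, -0.704, 0.067, 0.704]
ft_force: [-0.6, 0.4, -0.4]
finger_gap: 0.145
```

```bash
python3 - <<'E'
from fit import *
R=toolR(); print(np.degrees(np.arctan2(R[1,1],R[0,1])-v[2]), robot.get_obs()["finger_gap"], robot.get_obs()["clock"])
print(delta(-.06,-.085,.2), rigof(robot.get_obs()["eef_pos"]))
E
```

```text
-90.0608034307349 0.14513676012355853 3.3
[  3.11 -53.63 -17.5 ] [-0.23556482 -0.62116049]
```

>>> play_rows --plan '[{"delta_pos": [0, -1.5, -0.5], "yaw": 0, "claw": 0}, {"delta_pos": [0, -3, -1], "yaw": 0, "claw": 0}, {"delta_pos": [0, -3, -1], "yaw": 0, "claw": 0}, {"delta_pos": [0, -3, -1], "yaw": 0, "claw": 0}, {"delta_pos": [0, -3, -1], "yaw": 0, "claw": 0}, {"delta_pos": [0, -3, -1], "yaw": 0, "claw": 0}, {"delta_pos": [0, -3, -1], "yaw": 0, "claw": 0}, {"delta_pos": [0, -3, -1], "yaw": 0, "claw": 0}, {"delta_pos": [0, -3, -1], "yaw": 0, "claw": 0}, {"delta_pos": [0, -3, -1], "yaw": 0, "claw": 0}, {"delta_pos": [0, -3, -1], "yaw": 0, "claw": 0}, {"delta_pos": [0, -3, -1], "yaw": 0, "claw": 0}, {"delta_pos": [0, -3, -1], "yaw": 0, "claw": 0}, {"delta_pos": [0, -3, -1], "yaw": 0, "claw": 0}, {"delta_pos": [0, -3, -1], "yaw": 0, "claw": 0}, {"delta_pos": [0, -3, -1], "yaw": 0, "claw": 0}, {"delta_pos": [0, -3, -1], "yaw": 0, "claw": 0}, {"delta_pos": [0, -3, -1], "yaw": 0, "claw": 0}, {"delta_pos": [0, -1, 0], "yaw": 0, "claw": 0}, {"delta_pos": [0, 0, 0], "yaw": 0, "claw": 0}]'

```text
clock: 5.3
eef_pos: [0.4807, -0.1989, 0.2313]
eef_rot: [0.064, -0.704, 0.064, 0.704]
ft_force: [0.0, 0.1, 0.3]
finger_gap: -0.002
```

```bash
python3 - <<'E'
from fit import *
o=robot.get_obs(); R=toolR(); print(np.degrees(np.arctan2(R[1,1],R[0,1])-v[2]), o["finger_gap"], o["clock"],o["joint_pos"].round(2))
print(delta(-.06,-.085,.2), rigof(o["eef_pos"]))
for n in("scene","top"):
    p=robot.read_camera(n); f=p["frame"]; cv2.imwrite(f"pics/a_{n}.png",cv2.resize(f[100:330,120:390],None,fx=2.5,fy=2.5,interpolation=cv2.INTER_CUBIC))
E
```

```text
-89.65244616600164 -0.0017749802226580582 5.3 [ 0.22  0.36  0.09  2.07 -0.05  0.72 -1.42]
[ 3.13  0.1  -0.14] [-0.06138696 -0.08404809]
```

View pics/a_scene.png

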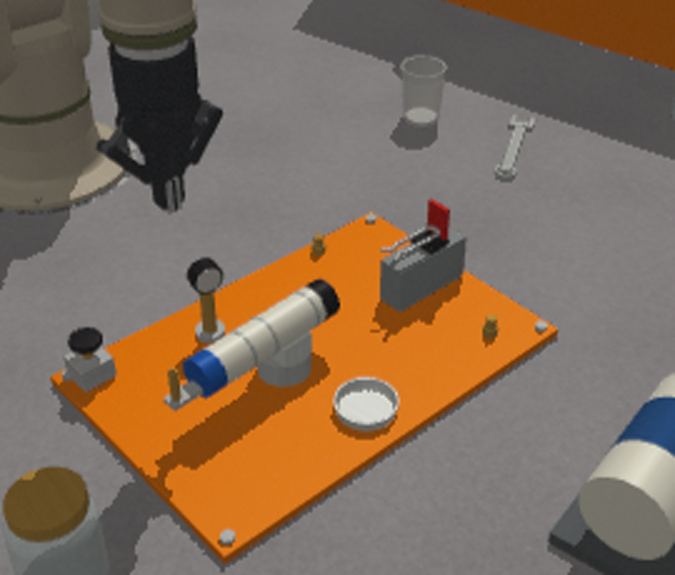

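View pics/a_top.png

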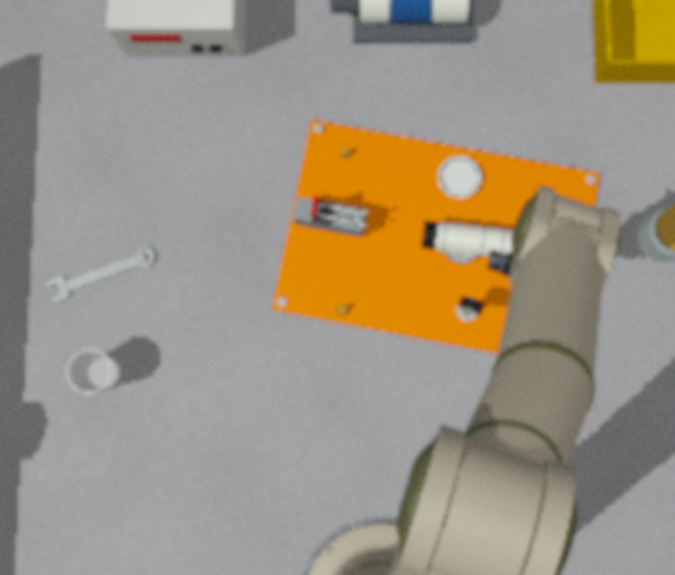

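>>> play_rows --plan '[{"delta_pos": [1.3, 0, 0], "yaw": 0, "claw": 0}, {"delta_pos": [2.5, 0, 0], "yaw": 0, "claw": 0}, {"delta_pos": [2.5, 0, 0], "yaw": 0, "claw": 0}, {"delta_pos": [2.5, 0, 0], "yaw": 0, "claw": 0}, {"delta_pos": [2.5, 0, 0], "yaw": 0, "claw": 0}, {"delta_pos": [2, 0, 0], "yaw": 0, "claw": 0}, {"delta_pos": [1.5, 0, 0], "yaw": 0, "claw": 0}, {"delta_pos": [1, 0, 0], "yaw": 0, "claw": 0}, {"delta_pos": [0.5, 0, 0], "yaw": 0, "claw": 0}, {"delta_pos": [0, 0, 0], "yaw": 0, "claw": 0}]'

```text
clock: 6.4
eef_pos: [0.4803, -0.2016, 0.068]
eef_rot: [0.066, -0.704, 0.066, 0.704]
ft_force: [-0.0, 0.0, 0.1]
finger_gap: -0.001
```

```bash
python3 - <<'E'
from fit import *
o=robot.get_obs(); print(rigof(o["eef_pos"]),o["eef_pos"],o["ft_force"])
# plan
c=np.array([-.0614,-.084])
r=.088; off=.022+.014
prev=None
for k,th in enumerate(np.arange(0.1,3.3,.1)):
    u=np.array([np.sin(th),-np.cos(th)]); n=np.array([np.cos(th),np.sin(th)])
    # support of box (hx=.011, hy=.013) along n
    P=r*u-n*(.022+.011*abs(n[0])+.013*abs(n[1]))
    if prev is not None: print(round(th,1),(P*100).round(2),"dy,dz cm",(-(P-prev)[::-1]*100).round(2))
    prev=P
p=robot.read_camera("scene"); f=p["frame"]; cv2.imwrite(f"pics/b_scene.png",cv2.resize(f[100:330,120:390],None,fx=2.5,fy=2.5,interpolation=cv2.INTER_CUBIC))
E
```

```text
[-0.06125881 -0.08686594] [ 0.480346   -0.20164476  0.0680244 ] [-0.03742977  0.04549514  0.12834661]
0.2 [-1.72 -9.33] dy,dz cm [ 0.23 -0.81]
0.3 [-0.87 -9.48] dy,dz cm [ 0.15 -0.85]
0.4 [ 0.   -9.55] dy,dz cm [ 0.07 -0.87]
0.5 [ 0.89 -9.54] dy,dz cm [-0.01 -0.89]
0.6 [ 1.8  -9.43] dy,dz cm [-0.11 -0.9 ]
0.7 [ 2.7  -9.23] dy,dz cm [-0.2 -0.9]
0.8 [ 3.6  -8.93] dy,dz cm [-0.3  -0.89]
0.9 [ 4.47 -8.53] dy,dz cm [-0.4  -0.87]
1.0 [ 5.3  -8.03] dy,dz cm [-0.5  -0.84]
1.1 [ 6.09 -7.43] dy,dz cm [-0.6  -0.79]
1.2 [ 6.82 -6.74] dy,dz cm [-0.69 -0.73]
1.3 [ 7.48 -5.96] dy,dz cm [-0.78 -0.66]
1.4 [ 8.05 -5.11] dy,dz cm [-0.85 -0.57]
1.5 [ 8.53 -4.19] dy,dz cm [-0.92 -0.48]
1.6 [ 8.9  -3.27] dy,dz cm [-0.91 -0.37]
1.7 [ 9.19 -2.47] dy,dz cm [-0.81 -0.3 ]
1.8 [ 9.41 -1.62] dy,dz cm [-0.85 -0.22]
1.9 [ 9.55 -0.74] dy,dz cm [-0.88 -0.14]
2.0 [9.6  0.17] dy,dz cm [-0.91 -0.05]
2.1 [9.55 1.1 ] dy,dz cm [-0.93  0.05]
2.2 [9.41 2.03] dy,dz cm [-0.93  0.14]
2.3 [9.16 2.95] dy,dz cm [-0.93  0.25]
2.4 [8.81 3.86] dy,dz cm [-0.91  0.35]
2.5 [8.36 4.74] dy,dz cm [-0.88  0.45]
2.6 [7.8  5.58] dy,dz cm [-0.83  0.55]
2.7 [7.15 6.35] dy,dz cm [-0.78  0.65]
2.8 [6.41 7.06] dy,dz cm [-0.71  0.74]
2.9 [5.58 7.69] dy,dz cm [-0.63  0.83]
3.0 [4.68 8.22] dy,dz cm [-0.53  0.9 ]
3.1 [3.72 8.65] dy,dz cm [-0.43  0.96]
3.2 [2.85 8.98] dy,dz cm [-0.33  0.86]
```

View pics/b_scene.png

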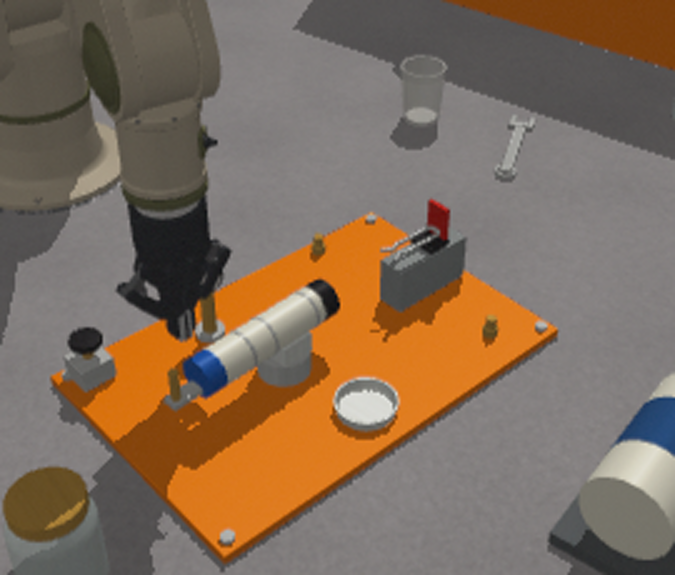

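>>> play_rows --plan '[{"delta_pos": [0, 0.1, -0.7], "yaw": 0, "claw": 0}, {"delta_pos": [0, 0.1, -0.7], "yaw": 0, "claw": 0}, {"delta_pos": [0, 0.1, -0.7], "yaw": 0, "claw": 0}, {"delta_pos": [0, 0.1, -0.7], "yaw": 0, "claw": 0}, {"delta_pos": [0, 0.1, -0.8], "yaw": 0, "claw": 0}, {"delta_pos": [0, 0.1, -0.8], "yaw": 0, "claw": 0}, {"delta_pos": [0, 0.15, -0.85], "yaw": 0, "claw": 0}, {"delta_pos": [0, 0.07, -0.87], "yaw": 0, "claw": 0}, {"delta_pos": [0, 0, -0.89], "yaw": 0, "claw": 0}, {"delta_pos": [0, -0.1, -0.9], "yaw": 0, "claw": 0}, {"delta_pos": [0, -0.2, -0.9], "yaw": 0, "claw": 0}, {"delta_pos": [0, -0.3, -0.89], "yaw": 0, "claw": 0}, {"delta_pos": [0, -0.4, -0.87], "yaw": 0, "claw": 0}, {"delta_pos": [0, 0, 0], "yaw": 0, "claw": 0}]'

```text
clock: 7.85
eef_pos: [0.5871, -0.2183, 0.0683]
eef_rot: [-0.066, 0.705, -0.066, -0.703]
ft_force: [-0.4, 0.0, -0.8]
finger_gap: 0.001
```

```bash
python3 - <<'E'
from fit import *
o=robot.get_obs(); print(rigof(o["eef_pos"]),o["eef_pos"],o["ft_force"])
for n in("scene",):
    p=robot.read_camera(n); f=p["frame"]; cv2.imwrite(f"pics/c_{n}.png",cv2.resize(f[100:330,120:390],None,fx=2.5,fy=2.5,interpolation=cv2.INTER_CUBIC))
E
```

```text
[ 0.04677742 -0.08336334] [ 0.58714057 -0.21834848  0.06833934] [-0.38122911  0.02315344 -0.76970933]
```

View pics/c_scene.png

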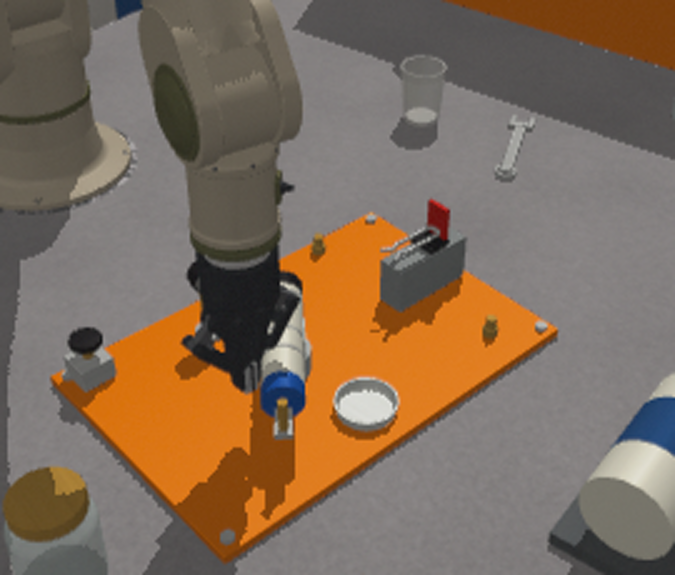

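>>> play_rows --plan '[{"delta_pos": [0, -0.5, -0.7], "yaw": 0, "claw": 0}, {"delta_pos": [0, -0.6, -0.75], "yaw": 0, "claw": 0}, {"delta_pos": [0, -0.69, -0.73], "yaw": 0, "claw": 0}, {"delta_pos": [0, -0.78, -0.66], "yaw": 0, "claw": 0}, {"delta_pos": [0, -0.85, -0.57], "yaw": 0, "claw": 0}, {"delta_pos": [0, -0.92, -0.48], "yaw": 0, "claw": 0}, {"delta_pos": [0, -0.9, -0.37], "yaw": 0, "claw": 0}, {"delta_pos": [0, -0.81, -0.3], "yaw": 0, "claw": 0}, {"delta_pos": [0, -0.85, -0.22], "yaw": 0, "claw": 0}, {"delta_pos": [0, -0.88, -0.14], "yaw": 0, "claw": 0}, {"delta_pos": [0, -0.91, -0.05], "yaw": 0, "claw": 0}, {"delta_pos": [0, -0.93, 0.05], "yaw": 0, "claw": 0}, {"delta_pos": [0, -0.93, 0.14], "yaw": 0, "claw": 0}, {"delta_pos": [0, 0, 0], "yaw": 0, "claw": 0}]'

```text
clock: 9.3
eef_pos: [0.6519, -0.1217, 0.0683]
eef_rot: [-0.066, 0.704, -0.065, -0.704]
ft_force: [-0.1, 0.1, 0.3]
finger_gap: -0.002
```

```bash
python3 - <<'E'
from fit import *
o=robot.get_obs(); print(rigof(o["eef_pos"]),o["eef_pos"],o["ft_force"])
for n in("scene",):
    p=robot.read_camera(n); f=p["frame"]; cv2.imwrite(f"pics/d_{n}.png",cv2.resize(f[100:330,120:390],None,fx=2.5,fy=2.5,interpolation=cv2.INTER_CUBIC))
E
```

```text
[0.09236396 0.02365181] [ 0.6518821  -0.12171045  0.06826516] [-0.12312806  0.05121     0.2813016 ]
```

View pics/d_scene.png

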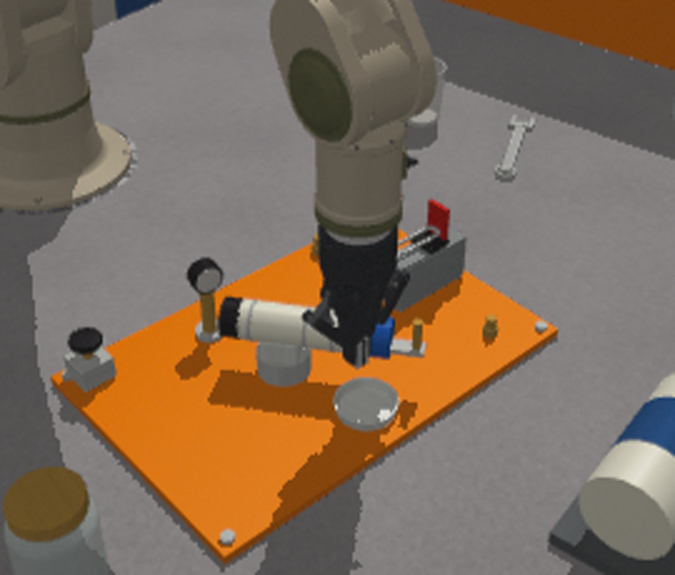

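>>> play_rows --plan '[{"delta_pos": [0, -0.9, 0.2], "yaw": 0, "claw": 0}, {"delta_pos": [0, -0.9, 0.3], "yaw": 0, "claw": 0}, {"delta_pos": [0, -0.88, 0.4], "yaw": 0, "claw": 0}, {"delta_pos": [0, -0.83, 0.5], "yaw": 0, "claw": 0}, {"delta_pos": [0, -0.78, 0.6], "yaw": 0, "claw": 0}, {"delta_pos": [0, -0.71, 0.7], "yaw": 0, "claw": 0}, {"delta_pos": [0, -0.6, 0.8], "yaw": 0, "claw": 0}, {"delta_pos": [0, -0.5, 0.85], "yaw": 0, "claw": 0}, {"delta_pos": [0, 0, 0], "yaw": 0, "claw": 0}]'

```text
clock: 10.25
eef_pos: [0.6187, -0.0545, 0.0682]
eef_rot: [0.066, -0.703, 0.065, 0.705]
ft_force: [0.0, -0.8, -0.3]
finger_gap: -0.003
```

```bash
python3 - <<'E'
from fit import *
o=robot.get_obs(); print(rigof(o["eef_pos"]),o["eef_pos"],o["ft_force"])
for n in("scene",):
    p=robot.read_camera(n); f=p["frame"]; cv2.imwrite(f"pics/e_{n}.png",cv2.resize(f[100:330,120:390],None,fx=2.5,fy=2.5,interpolation=cv2.INTER_CUBIC))
E
```

```text
[0.04722399 0.08346906] [ 0.61868759 -0.0545253   0.06821956] [ 2.49765201e-04 -7.80981598e-01 -2.68572055e-01]
```

View pics/e_scene.png

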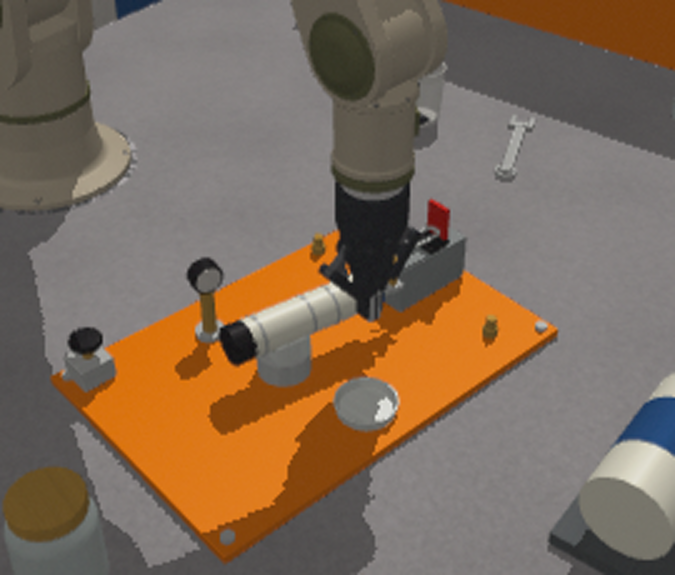

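>>> play_rows --plan '[{"delta_pos": [0, -0.15, 0.4], "yaw": 0, "claw": 0}, {"delta_pos": [0, -0.15, 0.4], "yaw": 0, "claw": 0}, {"delta_pos": [0, -0.1, 0.3], "yaw": 0, "claw": 0}, {"delta_pos": [0, 0, 0], "yaw": 0, "claw": 0}]'

```text
clock: 10.7
eef_pos: [0.6096, -0.05, 0.0683]
eef_rot: [0.066, -0.704, 0.066, 0.704]
ft_force: [-0.0, 0.2, 0.1]
finger_gap: -0.0
```

>>> play_rows --plan '[{"delta_pos": [0, 0, 0.15], "yaw": 0, "claw": 0}, {"delta_pos": [0, 0, 0.1], "yaw": 0, "claw": 0}, {"delta_pos": [0, 0, 0], "yaw": 0, "claw": 0}]'

```text
clock: 11.0
eef_pos: [0.6078, -0.0494, 0.0683]
eef_rot: [-0.066, 0.704, -0.066, -0.704]
ft_force: [2.1, 0.7, -0.6]
finger_gap: -0.001
```

>>> play_rows --plan '[{"delta_pos": [0, 0, 0.15], "yaw": 0, "claw": 0}, {"delta_pos": [0, 0, 0], "yaw": 0, "claw": 0}]'

```text
clock: 11.2
eef_pos: [0.6061, -0.0493, 0.0683]
eef_rot: [-0.066, 0.704, -0.066, -0.704]
ft_force: [2.6, 1.3, -0.1]
finger_gap: -0.001
```

>>> play_rows --plan '[{"delta_pos": [0, 0, 0.15], "yaw": 0, "claw": 0}, {"delta_pos": [0, 0, 0], "yaw": 0, "claw": 0}]'

```text
clock: 11.4
eef_pos: [0.6058, -0.0493, 0.0684]
eef_rot: [-0.066, 0.705, -0.066, -0.703]
ft_force: [4.5, 0.3, -1.7]
finger_gap: -0.001
```

>>> play_rows --plan '[{"delta_pos": [0, 0, 0.15], "yaw": 0, "claw": 0}, {"delta_pos": [0, 0, 0], "yaw": 0, "claw": 0}]'

```text
clock: 11.6
eef_pos: [0.6058, -0.0492, 0.0685]
eef_rot: [-0.066, 0.706, -0.066, -0.702]
ft_force: [9.4, 0.5, -4.2]
finger_gap: -0.001
```

>>> play_rows --plan '[{"delta_pos": [0, 0, 0.15], "yaw": 0, "claw": 0}, {"delta_pos": [0, 0, 0], "yaw": 0, "claw": 0}, {"delta_pos": [0, 0, 0], "yaw": 0, "claw": 0}]'

```text
clock: 11.9
eef_pos: [0.6057, -0.0493, 0.0686]
eef_rot: [-0.066, 0.707, -0.066, -0.701]
ft_force: [12.7, -1.0, -7.6]
finger_gap: 0.005
```

>>> play_rows --plan '[{"delta_pos": [0, 0, -0.5], "yaw": 0, "claw": 0}, {"delta_pos": [0, 0, -1], "yaw": 0, "claw": 0}, {"delta_pos": [0, 0, -1.5], "yaw": 0, "claw": 0}, {"delta_pos": [0, 0, -1.5], "yaw": 0, "claw": 0}, {"delta_pos": [-1.5, 0, 0], "yaw": 0, "claw": 0}, {"delta_pos": [-3, 0, 0], "yaw": 0, "claw": 0}, {"delta_pos": [-3, 0, 0], "yaw": 0, "claw": 0}, {"delta_pos": [-3, 0, 0], "yaw": 0, "claw": 0}, {"delta_pos": [-2, -1.5, 0], "yaw": 0, "claw": 0}, {"delta_pos": [0, -3, 0], "yaw": 0, "claw": 0}, {"delta_pos": [0, -3, 0], "yaw": 0, "claw": 0}, {"delta_pos": [0, -3, 0], "yaw": 0, "claw": 0}, {"delta_pos": [0, -3, 0], "yaw": 0, "claw": 0}, {"delta_pos": [0, -3, 0], "yaw": 0, "claw": 0}, {"delta_pos": [0, -3, 1], "yaw": 0, "claw": 0}, {"delta_pos": [0, -2, 2], "yaw": 0, "claw": 0}, {"delta_pos": [0, 0, 2], "yaw": 0, "claw": 0}, {"delta_pos": [0, 0, 2], "yaw": 0, "claw": 0}, {"delta_pos": [0, 0, 0], "yaw": 0, "claw": 0}]'

```text
clock: 13.8
eef_pos: [0.6138, 0.168, 0.1938]
eef_rot: [0.065, -0.703, 0.066, 0.705]
ft_force: [-0.1, 0.2, -0.6]
finger_gap: 0.0
```

```bash
python3 - <<'E'
from fit import *
o=robot.get_obs(); print(rigof(o["eef_pos"]),o["eef_pos"],o["ft_force"])
ps=[]
for n in("scene","top"):
    p=robot.read_camera(n); ps.append(p); f=p["frame"]; cv2.imwrite(f"pics/f_{n}.png",cv2.resize(f[100:330,120:390],None,fx=2.5,fy=2.5,interpolation=cv2.INTER_CUBIC))
for n in ("lock_pin","clip_tab","plain_end","pan"):
    uv=[robot.spot_point(n,p) for p in ps]
    if uv[0] and uv[1]:
        X=tri(ps,[u[0]["uv"] for u in uv]); print(n,X.round(3),"rig",rigof(X).round(3),[(u[0]["conf"],np.round(u[0]["uv"],1)) for u in uv])
    for i,z in ((0,{"lock_pin":.09,"clip_tab":.108,"plain_end":.075,"pan":.012}[n]),(1,{"lock_pin":.09,"clip_tab":.108,"plain_end":.075,"pan":.012}[n])):
        if uv[i]: print("  ",i,rigof(atz(ps[i],uv[i][0]["uv"],z)).round(3))
E
```

```text
[0.00095488 0.30116759] [0.61382296 0.16798271 0.19380978] [-0.11858504  0.21646267 -0.56843071]
lock_pin [0.587 0.015 0.093] rig [0.003 0.146] [(0.7, array([274.4, 202.1])), (0.79, array([269.1, 187.1]))]
   0 [0.002 0.152]
   1 [0.002 0.144]
clip_tab [0.6   0.103 0.114] rig [-0.     0.235] [(0.72, array([296.7, 183.5])), (0.58, array([246.4, 183.3]))]
   0 [-0.004  0.248]
   1 [-0.003  0.231]
plain_end [ 0.536 -0.195  0.068] rig [-0.008 -0.07 ] [(0.66, array([211.8, 240.8])), (0.85, array([323.5, 201.6]))]
   0 [ 0.001 -0.07 ]
   1 [-0.012 -0.073]
pan [ 0.667 -0.13   0.009] rig [0.108 0.019] [(0.91, array([264.9, 264.8])), (0.54, array([304.5, 171.2]))]
   0 [0.111 0.017]
   1 [0.107 0.018]
```

View pics/f_scene.png

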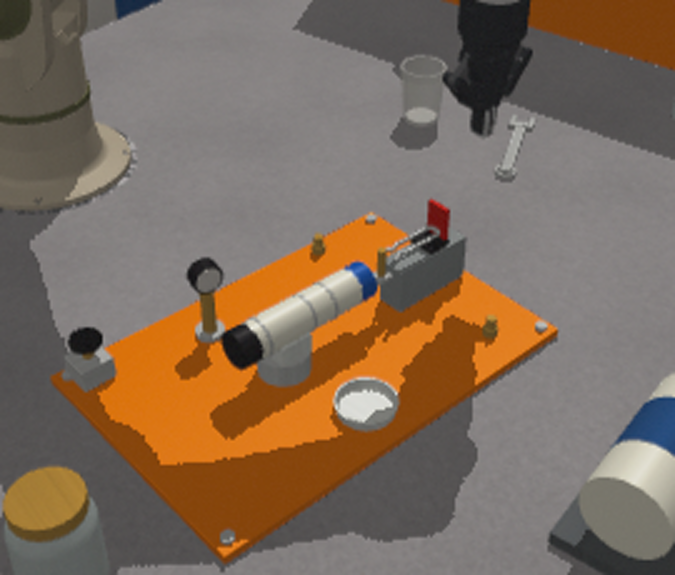

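View pics/f_top.png

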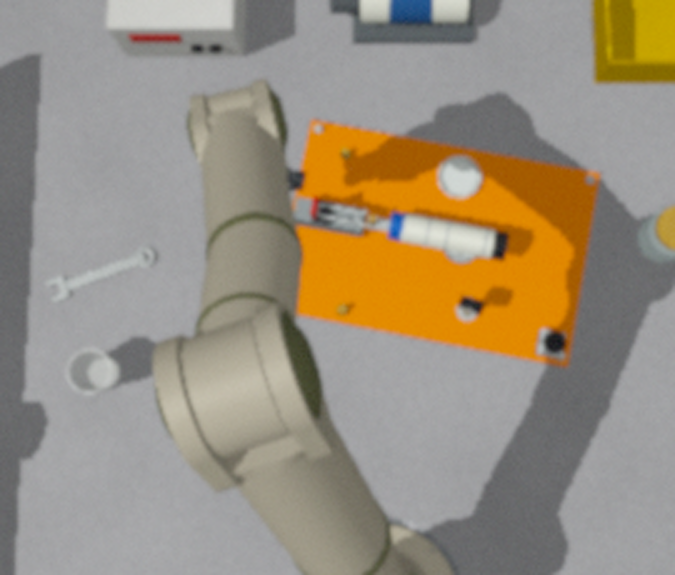

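>>> play_rows --plan '[{"delta_pos": [1.5, 0, 0], "yaw": 0, "claw": 0}, {"delta_pos": [3, 0, 0.1], "yaw": 0, "claw": 0}, {"delta_pos": [2.5, 0, 0], "yaw": 0, "claw": 0}, {"delta_pos": [1.5, 0, 0], "yaw": 0, "claw": 0}, {"delta_pos": [0.9, 0, 0], "yaw": 0, "claw": 0}, {"delta_pos": [0, 1, 0], "yaw": 0, "claw": 0}, {"delta_pos": [0, 1, 0], "yaw": 0, "claw": 0}, {"delta_pos": [0, 0.7, 0], "yaw": 0, "claw": 0}, {"delta_pos": [0, 0, 0], "yaw": 0, "claw": 0}]'

```text
clock: 15.2
eef_pos: [0.6115, 0.1389, 0.1003]
eef_rot: [-0.067, 0.704, -0.067, -0.704]
ft_force: [-0.4, 0.4, -1.0]
finger_gap: -0.004
```

```bash
python3 - <<'E'
from fit import *
o=robot.get_obs(); print(rigof(o["eef_pos"]),o["eef_pos"],o["ft_force"])
p=robot.read_camera("scene"); f=p["frame"]; cv2.imwrite(f"pics/g_scene.png",cv2.resize(f[120:270,220:370],None,fx=4,fy=4,interpolation=cv2.INTER_CUBIC))
E
```

```text
[0.00409294 0.27211495] [0.6114887  0.13885447 0.10029148] [-0.42280608  0.36450878 -1.01496924]
```

View pics/g_scene.png

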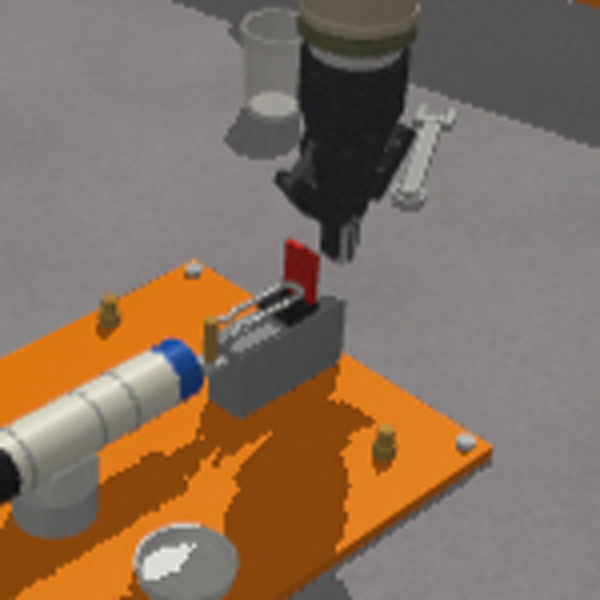

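>>> play_rows --plan '[{"delta_pos": [0, 0.5, 0.2], "yaw": 0, "claw": 0}, {"delta_pos": [0, 0.5, 0.2], "yaw": 0, "claw": 0}, {"delta_pos": [0, 0.4, 0], "yaw": 0, "claw": 0}, {"delta_pos": [0, 0.4, 0], "yaw": 0, "claw": 0}, {"delta_pos": [0, 0.4, 0], "yaw": 0, "claw": 0}, {"delta_pos": [0, 0.4, 0], "yaw": 0, "claw": 0}, {"delta_pos": [0, 0, 0], "yaw": 0, "claw": 0}]'

```text
clock: 15.95
eef_pos: [0.6023, 0.1156, 0.0993]
eef_rot: [0.066, -0.704, 0.066, 0.704]
ft_force: [-0.0, 0.2, 0.3]
finger_gap: -0.003
```

>>> play_rows --plan '[{"delta_pos": [0, 0.4, 0], "yaw": 0, "claw": 0}, {"delta_pos": [0, 0.4, 0], "yaw": 0, "claw": 0}, {"delta_pos": [0, 0, 0], "yaw": 0, "claw": 0}]'

```text
clock: 16.25
eef_pos: [0.6008, 0.1075, 0.0992]
eef_rot: [0.066, -0.704, 0.066, 0.704]
ft_force: [-0.1, -0.4, -0.0]
finger_gap: -0.005
```

```bash
python3 - <<'E'
from fit import *
o=robot.get_obs(); print(rigof(o["eef_pos"]),o["eef_pos"],o["ft_force"])
p=robot.read_camera("scene"); f=p["frame"]; cv2.imwrite(f"pics/h_scene.png",cv2.resize(f[120:270,220:370],None,fx=4,fy=4,interpolation=cv2.INTER_CUBIC))
E
```

```text
[-0.00058049  0.23931191] [0.60078064 0.10749817 0.09924661] [-0.06985655 -0.40084447 -0.0307876 ]
```

View pics/h_scene.png

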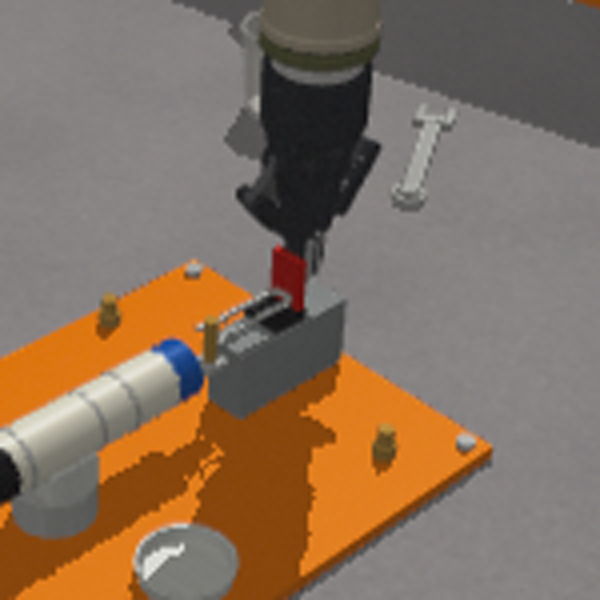

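>>> play_rows --plan '[{"delta_pos": [0, 0.4, 0], "yaw": 0, "claw": 0}, {"delta_pos": [0, 0.4, 0], "yaw": 0, "claw": 0}, {"delta_pos": [0, 0, 0], "yaw": 0, "claw": 0}]'

```text
clock: 16.6
eef_pos: [0.5994, 0.1006, 0.0993]
eef_rot: [-0.066, 0.704, -0.066, -0.704]
ft_force: [-0.3, 1.9, -0.8]
finger_gap: -0.0
```

>>> play_rows --plan '[{"delta_pos": [0, 0.3, 0], "yaw": 0, "claw": 0}, {"delta_pos": [0, 0.3, 0], "yaw": 0, "claw": 0}, {"delta_pos": [0, 0, 0], "yaw": 0, "claw": 0}]'

```text
clock: 16.9
eef_pos: [0.5989, 0.0976, 0.0994]
eef_rot: [-0.066, 0.705, -0.064, -0.704]
ft_force: [1.3, 8.9, -1.2]
finger_gap: 0.001
```

>>> play_rows --plan '[{"delta_pos": [0, 0.3, 0], "yaw": 0, "claw": 0}, {"delta_pos": [0, 0.3, 0], "yaw": 0, "claw": 0}, {"delta_pos": [0, 0, 0], "yaw": 0, "claw": 0}]'

```text
clock: 17.2
eef_pos: [0.5973, 0.0891, 0.0993]
eef_rot: [-0.066, 0.704, -0.066, -0.704]
ft_force: [1.5, 5.4, -1.2]
finger_gap: -0.0
```

>>> play_rows --plan '[{"delta_pos": [0, 0.2, 0], "yaw": 0, "claw": 0}, {"delta_pos": [0, 0.2, 0], "yaw": 0, "claw": 0}, {"delta_pos": [0, 0, 0], "yaw": 0, "claw": 0}]'

```text
clock: 17.5
eef_pos: [0.5972, 0.0887, 0.0995]
eef_rot: [-0.067, 0.705, -0.064, -0.704]
ft_force: [2.5, 15.6, -2.1]
finger_gap: -0.003
```

>>> play_rows --plan '[{"delta_pos": [0, 0.2, 0], "yaw": 0, "claw": 0}, {"delta_pos": [0, 0, 0], "yaw": 0, "claw": 0}]'

```text
clock: 17.7
eef_pos: [0.5972, 0.0885, 0.0995]
eef_rot: [-0.067, 0.705, -0.062, -0.703]
ft_force: [2.6, 20.9, -1.5]
finger_gap: -0.001
```

```bash
python3 - <<'E'
from fit import *
o=robot.get_obs(); print(rigof(o["eef_pos"]),o["eef_pos"],o["ft_force"])
p=robot.read_camera("scene"); f=p["frame"]; cv2.imwrite(f"pics/i_scene.png",cv2.resize(f[120:270,220:370],None,fx=4,fy=4,interpolation=cv2.INTER_CUBIC))
E
```

```text
[-0.00060457  0.22001997] [0.59715973 0.08854906 0.09951472] [ 2.59391726 20.93974826 -1.51224784]
```

View pics/i_scene.png

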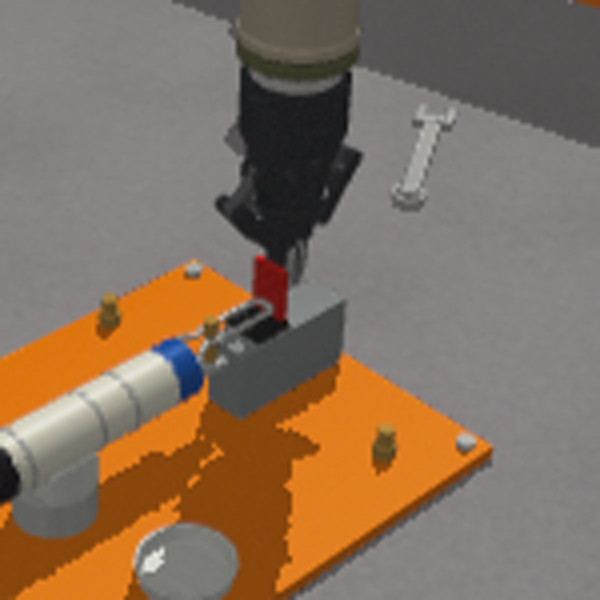

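At the stop (hard force rise after the snap), with the legs around the pin. Back off gently and check.

>>> play_rows --plan '[{"delta_pos": [0, -0.5, 0], "yaw": 0, "claw": 0}, {"delta_pos": [0, -1, 0], "yaw": 0, "claw": 0}, {"delta_pos": [0, -1.5, 0], "yaw": 0, "claw": 0}, {"delta_pos": [0, -2, 0], "yaw": 0, "claw": 0}, {"delta_pos": [0, -2, 0], "yaw": 0, "claw": 0}, {"delta_pos": [-1.5, -2, 0], "yaw": 0, "claw": 0}, {"delta_pos": [-3, 0, 0], "yaw": 0, "claw": 0}, {"delta_pos": [-3, 0, 0], "yaw": 0, "claw": 0}, {"delta_pos": [-2, 0, 0], "yaw": 0, "claw": 0}, {"delta_pos": [0, 0, 0], "yaw": 0, "claw": 0}, {"delta_pos": [0, 0, 0], "yaw": 0, "claw": 0}]'

```text
clock: 18.85
eef_pos: [0.6128, 0.1715, 0.1943]
eef_rot: [-0.066, 0.704, -0.066, -0.704]
ft_force: [-0.1, -0.1, -0.1]
finger_gap: -0.002
```

```bash
python3 - <<'E'
from fit import *
o=robot.get_obs(); print(rigof(o["eef_pos"]),o["eef_pos"],o["ft_force"])
ps=[]
for n in("scene","top"):
    p=robot.read_camera(n); ps.append(p); f=p["frame"]; 
    a,b=(220,120) if n=="scene" else (210,130)
    cv2.imwrite(f"pics/j_{n}.png",cv2.resize(f[b:b+150,a:a+150],None,fx=4,fy=4,interpolation=cv2.INTER_CUBIC))
P={}
for n in ("lock_pin","clip_tab","plain_end","pan"):
    uv=[robot.spot_point(n,p) for p in ps]
    if uv[0] and uv[1]:
        X=tri(ps,[u[0]["uv"] for u in uv]); P[n]=X; print(n,X.round(3),"rig",rigof(X).round(3),[u[0]["conf"] for u in uv])
if "lock_pin" in P and "clip_tab" in P: print(np.hypot(*(P["lock_pin"]-P["clip_tab"])[:2]))
E
```

```text
[-0.0007316   0.30439835] [0.61276847 0.17147128 0.19432864] [-0.07921878 -0.06795164 -0.10766408]
lock_pin [0.589 0.016 0.093] rig [0.005 0.148] [0.93, 0.98]
clip_tab [0.591 0.067 0.109] rig [-0.003  0.197] [0.62, 0.48]
plain_end [ 0.531 -0.193  0.079] rig [-0.013 -0.069] [0.69, 0.78]
pan [ 0.66  -0.117  0.02 ] rig [0.1  0.03] [0.9, 0.64]
0.050241149221942186
```

View pics/j_scene.png

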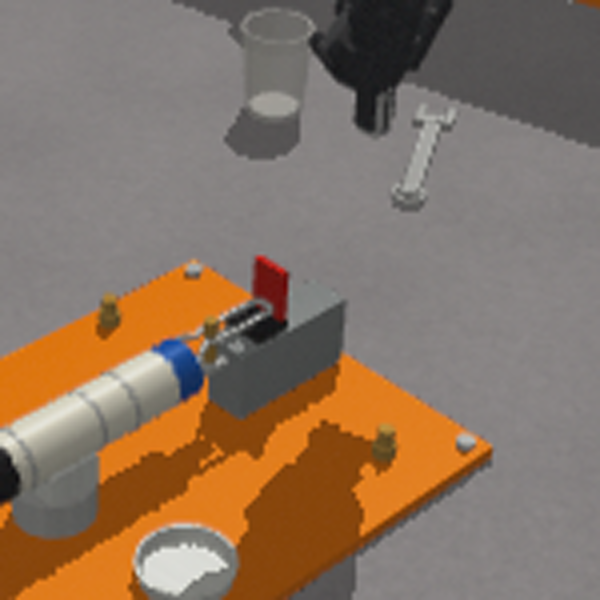

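View pics/j_top.png

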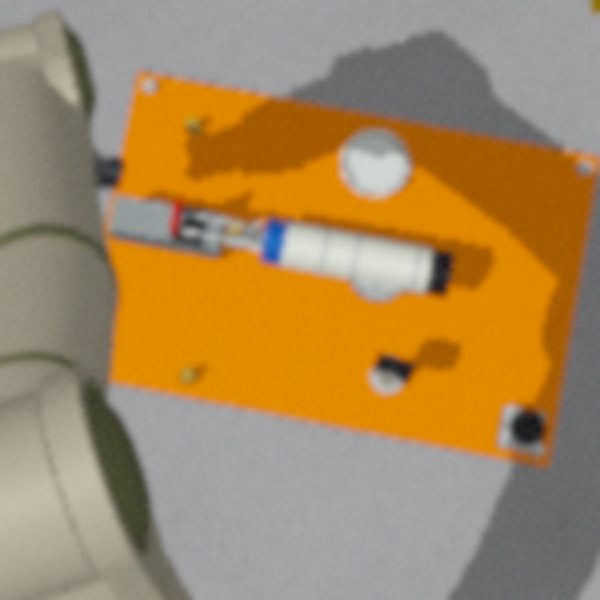

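```bash
python3 - <<'E'
from fit import *
p=robot.read_camera("top"); f=p["frame"][100:330,120:390]
g=cv2.resize(cv2.imread("pics/f_top.png"),(270,230),interpolation=cv2.INTER_AREA)
a=f[75:110,155:210].astype(np.float32).mean(2);b=g[75:110,155:210].astype(np.float32).mean(2)
print(cv2.phaseCorrelate(a[:, 20:55].copy(),b[:,20:55].copy()))
def blk(i):
    m=(i[80:110,185:210].max(2)<70); return np.argwhere(m).mean(0),m.sum()
print(blk(f),blk(g))
E
```

```text
((0.021327533639702523, -0.0759987625158729), 0.9990140139872645)
(array([17.68, 14.72]), np.int64(25)) (array([17.5 , 14.75]), np.int64(24))
```

Cartridge hasn't moved from its stop (shift under 0.1 px). Handing in.

```bash
python3 -c "
from rig import robot
print(robot.hand_in(), robot.get_obs()['clock'])"
```

```text
the job is handed in; nothing more can be done
the job is handed in; nothing more can be done
```

I turned the cartridge end for end to its stop, pushed the hairpin clip home past the pin, and backed the gripper clear. I then handed the job in at about 19 s of the 58 s allowed. The hand-in gave no verdict.

- **Swivel:** I swung the long end counter-clockwise round the pan side with the shut gripper, away from the gauge post. At the end of the swing the force rose to about 13 N with no further movement, so it was on the stop. The clip was still back at that point.
- **Clip:** The push on the tab peaked at about 9 N. The clip then jumped about 8 mm as it snapped past the pin, and I held it against its stop at about 21 N.
- **Final pictures:** The legs are around the pin, and the cartridge had moved less than 0.1 pixel since it reached its stop. The pan, both fittings, the beaker and the wrench look undisturbed. I did not check the jar in the last pictures. The gripper is clear, with the wrist force near 0.

**Check that disagreed:** the trained networks put the pin and the tab 50 mm apart horizontally; the goal is 58–70 mm. I put that down to their error: the tab reading was already several mm short before the push, and its 38 mm of travel agrees with the clip being home. The contact force, the snap and the pictures also point to the clip being home.

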